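# Fit the carousel's retaining ring with snap-ring pliers

## Task

The tube carousel has just been pressed onto the mixer's spindle. Take the fitting sleeve off the spindle end and set it (do not drop it) upright, right down in its own empty slot in the sleeve block. Then pick up the snap-ring pliers by their handles, squeeze them fully so that they spread and carry the retaining ring that hangs on their pins, pass the ring down over the spindle end until it is level with the groove, and finish while holding it there: pliers in the gripper and squeezed, ring spread open, level and central round the groove, carried by the pliers alone, because a colleague will check it before it is let close. Leave the two tape rolls and the marker where they lie.

Things in the scene. Friction and masses are not known exactly. Their poses are not given: they have to be found in the camera images.
- drive_unit: Mixer drive unit standing on the table, fixed: round grey housing 112 mm across and 35 mm high, on it a white carousel disc (100 mm across, top at 50 mm, ten dark tube holes), an aluminium hub (50 mm across, top at 58 mm) and an upright steel spindle 36 mm across whose chamfered end is 82 mm above the table. Origin on the spindle axis at table height, z up.
- groove (a point): Middle of the ring groove on the spindle axis, 62.5 mm above the table: a dark band 5 mm high and 33 mm across, 19.5 mm below the spindle's end and 4.5 mm above the hub.
- fitting_sleeve: Loose aluminium sleeve, 0.08 to 0.17 kg, at first standing over the spindle end on the hub, with 2 mm play all round. Origin at the centre of its underside, z up. Skirt 48 mm across outside, 40 mm inside, 33 mm high with its closed top (lift it 26 mm or more to clear the spindle); above that a ribbed grip 28 mm across from 33 to 58 mm, by which it is taken from above.
- sleeve_slot (a point): Centre of the floor of the sleeve's own slot, 10 mm above the table: the empty round slot, 52 mm across, 16 mm deep, near the middle of a fixed grey block 204 x 78 x 26 mm. x axis along the block. Beside it along the block's x stand two other sleeves, fixed: a smaller at -x (37 mm across, grip top 58 mm above the table), a larger at +x (60 mm across, top 74 mm).
- ring_pliers: Snap-ring pliers lying flat, 0.09 kg. Origin at table height under the pivot bolt (19 mm across); x points from the handles to the pins, z up. Black rubber handles 32 to 98 mm behind the pivot, 16 mm high, underside at the origin's height; each jaw has a pin pointing down, 56 mm from the pivot. Squeezing the handles drives the pins apart up to a stop; a spring opens them again.
- pliers_grip (a point): Where to grip the pliers: midway between the handles, 60 mm behind the pivot, 8 mm above their underside; same axes as the pliers, pads close along y. Outer faces 60 mm apart here at rest (67 mm at 15 mm farther back); fully squeezed they are parallel, 34 mm apart. About 10 N across the handles holds them fully squeezed with the ring on; grip with 20 N or more.
- pliers_left (a joint): Turn of the left handle, 0 at rest to 0.22 to 0.27 rad (hard grip) fully squeezed.
- pliers_right (a joint): Turn of the right handle, 0 at rest to 0.22 to 0.27 rad (hard grip) fully squeezed; both go together.
- snap_ring: Loose C-shaped steel ring, 45 mm across, 3.5 mm thick, 11 g, lying under the pliers' tips, pins in the two eyes at its ends. Origin: closed ring's centre, underside, 73 mm ahead of the pivot at rest; x from the open side (eyes) to its back. Too narrow for the spindle at rest. When the pliers are squeezed, small ledges at the pins' feet catch the eyes, and carry it about level, 1 mm of play.
- ring_center (a point): Middle of the ring's opening when it is spread, 1.75 mm above its underside, on its x axis 21 mm from the inside of its back; same axes as the ring. With the pliers fully squeezed it lies about 120 mm ahead of pliers_grip and the opening is 42 mm wide, 3 mm more than the spindle all round; the nose may sag a few mm in the grip, so look at this point.
- ring_arm_left (a joint): Spread of the ring's left arm, 0 closed, about 0.29 rad with the pliers fully squeezed.
- ring_arm_right (a joint): Spread of the ring's right arm, the same.
- tape_roll: Bystander: roll of clear tape lying flat, 46 mm across, 19 mm high. Origin under its centre.
- plaster_roll: Bystander: roll of white surgical tape lying flat, 41 mm across, 25 mm high. Origin under its centre.
- marker: Bystander: black marker lying flat, 136 mm long, 16 mm high. Origin under its middle.
There are look-alikes about, which are no part of the job. Of the things like the fitting_sleeve, leave any that is brown or green; of the rest the smaller one is meant.

How it is judged:
By the outcome, as a careful person would: the job done as asked, in the order asked, and still so for the second after the job is handed in, while the arm keeps its last pose, push and grip.
It also fails if it takes over 58 s, if anything falls off the work surface, if the arm or the gripper's body presses on something with over 40 N, if the wrist force passes 120 N, or if a joint passes its speed limit or range.

## Robot

A 6-joint arm with a two-finger parallel gripper is mounted at the origin on a cart in front of the work surface, level with it; the furniture and walls round the work are solid. World frame = base frame: x ahead of the robot, y to its left, z up, the work surface at z = 0. Lengths are in m, angles in degrees, forces in N, time in s.
With the tool pointing down it reaches from about 0.35 to 0.725 m from the base axis. Payload 4.3 kg.
Tool frame: the origin (TCP) lies at the very end of the fingers, on their centre line; the grasp point (between the pads) lies 19 mm behind it; z points along the fingers, y is the line along which they close (so a half turn about z gives the same grasp; the last joint's range is limited). The gripper opens to 85 mm and grips with 20 to 120 N. Pads are 22 mm wide; open, the fingers measure 114 mm over their backs; the gripper's body (76 mm by 85 mm) begins 54 mm behind the grasp point. The pads swing forward as they close: fully open they stand 13 mm farther back than shut.
Start: joints at [69.769, 21.618, 4.641, 73.018, 0, 83.68], TCP at [0.138, 0.558, 0.231] pointing down, gripper open.
Joint ranges: [-156.06, 156.06], [-48.1, 94.91], [-58.44, 69.94], [-101.28, 121.22], [-78.64, 73.56], [-180, 180]. Speed limits (degrees/s): [147.25, 147.25, 180, 180, 180, 180].

## Interface

Orientations are given as a 3x3 rotation matrix whose columns are the frame's x, y, z axes.
In Python, from bench import r gives the robot as it stands.
- The arm moves only by the tool drive_tool, never from a script. Its argument "deltas" is a list of rows, each a list of 4 numbers: the shift along the tool's x, y, z in units of 50 mm (1.0 is 50 mm), then the turn about the tool's z in units of 5 degrees (1.0 is 5 degrees). A call has exactly 10 rows; each row shifts and turns the commanded pose from where the row before left it, along the tool's axes as they then stand; what a row does not reach is not made up. A row lasts 1/10 s, in which the tool goes at most 50 mm and 8.59 degrees, less where a joint would pass 70% of its speed; a pose out of reach is approached as far as the arm can. A call is refused whole if a number of a shift passes 1 or a number of a turn 1, either way. A call with a gripper value outside its range is refused whole. "grip" is the opening, from 0 (shut) to 1 (fully open), set as the call begins (left out, the last holds). The fingers move at their own pace and stop on an object; "grip_force" is the grip in N (left out, the last holds). Time passes only in rows, so rows that do not move let the fingers close, or fill a call up. It gives the time, the measured TCP pose, the force, the opening and the grip force at its end, in the units of the state.
- r.get_state(): the state, without advancing time (a new reading comes with each control period).
- r.snapshot(name): name is "side" or "top"; returns the picture (480x640x3 uint8, blue, green, red); there is no depth.
- r.camera_model(name): a dict with "fx", "fy", "cx", "cy" (pixels), "D" ([k1, k2, p1, p2, k3] as OpenCV has them; the pictures are not rectified), "R" (3x3) and "t" (3): a world point X has camera coordinates R X + t. Camera axes: x right, y down, z forward; pixel columns grow to the right and rows downward; lengths in m; the calibration is good to about 2 mm. A picture is of the moment at which its call begins. camera_model takes no time and is no camera call.
- r.job_done(): hands the job in; it is judged then, once.
The state is a dict: "time_s": time; "joints": joint angles; "dq": joint speeds; "tau": joint torques, N m; "tool_pos": TCP position; "eef_rot": TCP orientation; "ft_force": force on the tool from outside, world axes, zero at the start; "torque": the same for the moment, N m; "width": finger opening in m; "grip_force": force on a finger pad.
Only numpy, scipy, OpenCV 4.12 (cv2) and the standard library are available. Lean on these libraries where they do the work, as an engineer would, in place of code of your own. Each camera call takes 0.05 s, during which the arm holds its last target. There are 200 camera calls.

## Working session

There is one attempt and no reset: what is moved stays moved. The work goes in short steps, Python scripts to look and compute and a tool call to move; the robot and the scene stay as the last step left them, time stands still between calls to the robot, and variables do not carry over. Pictures are saved under pics/ and viewed, at most 10 in all, crops included, and the job is handed in when it is done.

Besides the shell and the picture viewer there is one more tool, called after "Request:" as name([rows], argument=value, ...), one row to a line, values as JSON. drive_tool: Moves the arm, as the interface text tells. Its arguments: {"type":"object","properties":{"deltas":{"type":"array","items":{"type":"array","items":{"type":"number"}}},"grip":{"type":"number"},"grip_force":{"type":"number"}},"required":["deltas"]}

```bash
mkdir -p pics; ls; cat > h.py <<'E'
import numpy as np, cv2
from bench import r
def cam(n):
    c=r.camera_model(n);K=np.array([[c['fx'],0,c['cx']],[0,c['fy'],c['cy']],[0,0,1.]])
    return K,np.array(c['D'],float),np.array(c['R']),np.array(c['t'],float).ravel()
def ray(n,uv):
    K,D,R,t=cam(n);p=cv2.undistortPoints(np.array(uv,float).reshape(-1,1,2),K,D).reshape(-1,2)
    d=np.c_[p,np.ones(len(p))]@R
    return -R.T@t,d
def onz(n,uv,z):
    o,d=ray(n,uv);s=(z-o[2])/d[:,2];return o+s[:,None]*d
def proj(n,X):
    K,D,R,t=cam(n);return cv2.projectPoints(np.array(X,float).reshape(-1,1,3),cv2.Rodrigues(R)[0],t,K,D)[0].reshape(-1,2)
E
python3 - <<'E'
from h import *
np.set_printoptions(precision=4,suppress=True)
for n in('side','top'):
    cv2.imwrite(f'pics/{n}0.png',r.snapshot(n));K,D,R,t=cam(n);print(n,K[0,0],-R.T@t,R)
s=r.get_state();print(s)
E
```

```text
pics
side 467.0068399530203 [ 0.3519 -0.5783  0.6192] [[ 0.938  -0.3459 -0.0232]
 [-0.2307 -0.5728 -0.7865]
 [ 0.2588  0.7431 -0.6171]]
top 473.9922100757138 [0.4194 0.04   0.9233] [[-0.0175 -0.9996 -0.0239]
 [-0.9858  0.0212 -0.1664]
 [ 0.1668  0.0206 -0.9858]]
{'time_s': 0.1, 'joints': array([69.7681, 21.6605,  4.573 , 73.0183, -0.0026, 83.6805]), 'dq': array([-0.037 , -0.0193,  0.1766,  0.021 , -0.0819,  0.0407]), 'tau': array([  0.0014, -46.4698,  27.0581,   0.012 ,  -0.0001,   0.    ]), 'tool_pos': array([0.1381, 0.5576, 0.2304]), 'eef_rot': array([[-0.9707,  0.2404, -0.0006],
       [ 0.2404,  0.9707, -0.0017],
       [ 0.0002, -0.0018, -1.    ]]), 'ft_force': array([-0.3354, -0.3148, -0.2004]), 'torque': array([ 0.0178, -0.0379, -0.0539]), 'grip_force': 0.0, 'width': 0.08535742675201755}
```

View pics/top0.png

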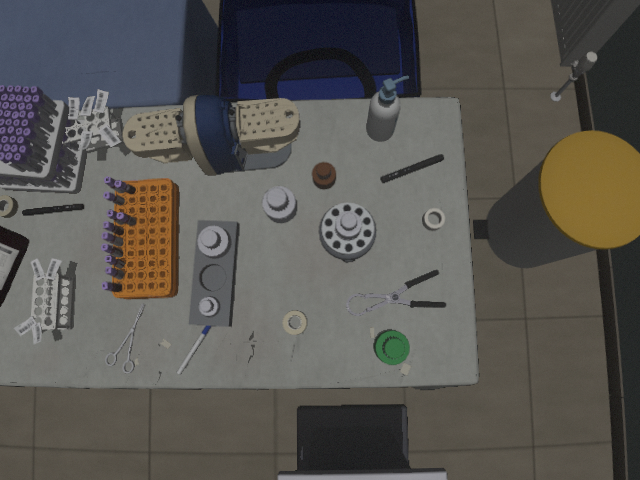

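View pics/side0.png

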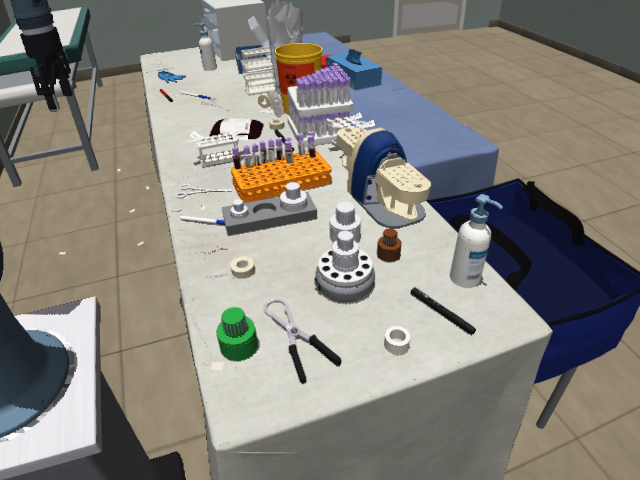

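Candidates for the sleeve in the top view: grey one on the drive unit (348,222), larger grey on the table (280,203), brown (324,175), green (392,347), plus two fixed in the block (213,239) and (208,306). The one meant is on the drive unit. I'll check it in a close crop and measure.

```bash
python3 - <<'E'
from h import *
np.set_printoptions(precision=4,suppress=True)
t=cv2.imread('pics/top0.png');s=cv2.imread('pics/side0.png')
a=cv2.resize(t[190:320,300:450],None,fx=4,fy=4,interpolation=cv2.INTER_CUBIC)
b=cv2.resize(s[195:300,305:385],None,fx=2.4,fy=2.4,interpolation=cv2.INTER_CUBIC)
c=cv2.resize(t[215:335,180:250],None,fx=2.2,fy=2.2,interpolation=cv2.INTER_CUBIC)
W=np.zeros((520,800,3),np.uint8);W[:520,:600]=a;W[:252,600:792]=b;W[254:254+264,600:754]=c
cv2.imwrite('pics/crop1.png',W)
# guesses
print('disc top z.05',onz('top',[[348,230]],.05)); print('sleeve top',onz('top',[[348.5,218]],.116))
print('slot',onz('top',[[213,277]],.026)); print('blk sleeves',onz('top',[[210,238]],.074),onz('top',[[208,304]],.058))
print('pivot',onz('top',[[394,297]],.016),'ring',onz('top',[[358,301]],.003))
print('rolls',onz('top',[[433,218],[294,322]],.02))
E
```

```text
disc top z.05 [[0.6019 0.0161 0.05  ]]
sleeve top [[0.6095 0.0164 0.116 ]]
slot [[0.5207 0.2769 0.026 ]]
blk sleeves [[0.5878 0.2714 0.074 ]] [[0.4673 0.2769 0.058 ]]
pivot [[ 0.4767 -0.0694  0.016 ]] ring [[ 0.4713 -0.0011  0.003 ]]
rolls [[ 0.6286 -0.1516  0.02  ]
 [ 0.4329  0.1217  0.02  ]]
```

View pics/crop1.png

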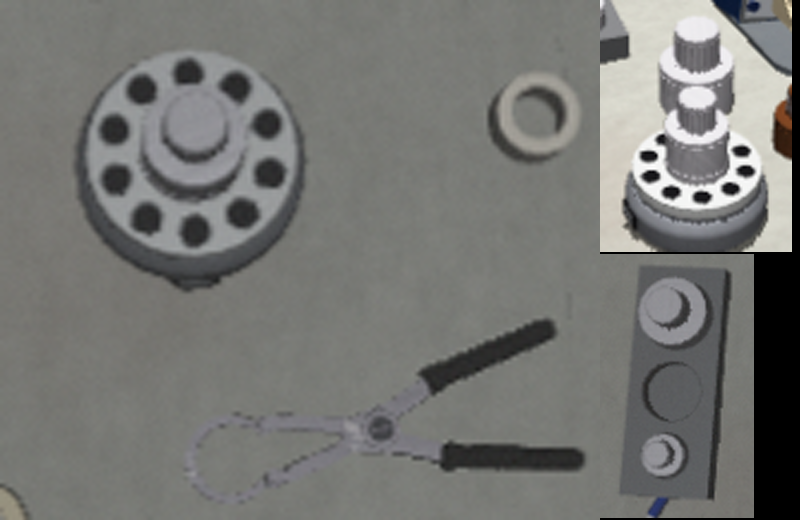

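```bash
python3 - <<'E'
from h import *
np.set_printoptions(precision=4,suppress=True)
t=cv2.imread('pics/top0.png');s=cv2.imread('pics/side0.png');g=cv2.cvtColor(t,cv2.COLOR_BGR2GRAY)
# disc holes
yy,xx=np.mgrid[:480,:640]
m=((g<75)&(np.hypot(xx-348,yy-228)<24)).astype(np.uint8)
n,l,st,c=cv2.connectedComponentsWithStats(m);k=[i for i in range(1,n) if 10<st[i,4]<60]
P=np.array([c[i] for i in k]);W=onz('top',P,.049)
A=np.c_[2*W[:,:2],np.ones(len(W))];q=np.linalg.lstsq(A,(W[:,:2]**2).sum(1),rcond=None)[0]
print('holes',len(k),'drive',q[:2],np.sqrt(q[2]+q[:2]@q[:2]))
# sleeve top in both views, triangulate
uvT=[348.6,220.6]; uvS=[345.4,235.8]
o1,d1=ray('top',[uvT]);o2,d2=ray('side',[uvS]);M=np.c_[d1[0],-d2[0]];a=np.linalg.lstsq(M,o2-o1,rcond=None)[0]
print('sleeve tri',o1+a[0]*d1[0],o2+a[1]*d2[0],'plane',onz('top',[uvT],.116),onz('side',[uvS],.116))
# black handles
m=((t.max(2)<55)&(xx>395)&(xx<450)&(yy>262)&(yy<312)).astype(np.uint8)
n,l,st,c=cv2.connectedComponentsWithStats(m);H=[]
for i in range(1,n):
    if st[i,4]>60:
        ys,xs=np.nonzero(l==i);p=onz('top',np.c_[xs,ys],.010)[:,:2]
        mu=p.mean(0);u=np.linalg.svd(p-mu,full_matrices=False)[2][0];u*=np.sign(u[1]);pr=(p-mu)@u
        H.append((mu,u));print('handle',st[i,4],mu,u,mu+u*pr.min(),mu+u*pr.max())
(m1,u1),(m2,u2)=H;ax=u1+u2;ax/=np.linalg.norm(ax);mid=(m1+m2)/2
ab=np.linalg.solve(np.c_[u1,-u2],m2-m1);print('axis',ax,np.degrees(np.arctan2(ax[1],ax[0])),'mid',mid,'cross',m1+ab[0]*u1,'sep',np.linalg.norm(m1-m2))
pv=onz('top',[[394.6,297]],.016)[0,:2];print('pivot',pv,'mid from pivot',(mid-pv)@ax, (mid-pv)@[-ax[1],ax[0]])
# block
m=((g>70)&(g<105)&(xx>186)&(xx<242)&(yy>218)&(yy<330)).astype(np.uint8)
b=g[218:330,186:242];print('levels',np.percentile(b,[5,25,50,75,95]),g[277,200:230],g[265:295,213])
v=onz('top',[[210,238],[208,304]],.05)
E
```

```text
holes 12 drive [0.6081 0.0168] 0.03517255049540602
sleeve tri [0.6053 0.0163 0.114 ] [0.6082 0.0157 0.1147] plane [[0.6049 0.0164 0.116 ]] [[0.6076 0.0142 0.116 ]]
handle 167 [ 0.5116 -0.1243] [-0.373   0.9278] [ 0.5244 -0.1561] [ 0.4995 -0.094 ]
handle 183 [ 0.4625 -0.1327] [0.0403 0.9992] [ 0.4611 -0.1677] [ 0.4638 -0.1003]
axis [-0.1701  0.9854] 99.79529327806812 mid [ 0.4871 -0.1285] cross [ 0.4673 -0.0139] sep 0.04987529554539802
pivot [ 0.4767 -0.0705] mid from pivot -0.058861661960034194 -0.00038000323388894024
levels [ 54.  92.  94. 120. 145.] [43 51 84 95 93 91 91 92 90 92 90 93 90 92 95 92 92 91 94 92 92 92 94 94
 94 93 83 94 93 93] [76 89 92 94 93 92 93 91 92 94 94 94 92 92 91 94 94 94 93 92 91 93 93 95
 93 91 83 94 93 93]
```

Request:
drive_tool([
  [-0.73,-0.52,0,0],
  [-0.73,-0.52,0,0],
  [-0.73,-0.52,0,0],
  [-0.73,-0.52,0,0],
  [-0.73,-0.52,0,0],
  [-0.73,-0.52,0,0],
  [-0.73,-0.52,0,0],
  [-0.73,-0.52,0,0],
  [-0.73,-0.52,0,0],
  [-0.73,-0.52,0,0],
], grip=1)

```text
time_s: 1.1
tool_pos: [0.4306, 0.2164, 0.231]
eef_rot: [[-0.971, 0.24, -0.001], [0.24, 0.971, 0.0], [0.001, -0.0, -1.0]]
ft_force: [1.3, 0.8, 0.1]
width: 0.085
grip_force: 0.0
```

```bash
cat >> h.py <<'E'
def go(p,yaw=None):
    """shift in tool axes (units of 50mm) from measured TCP to p, and turn units so that tool y has world yaw (mod 180)"""
    s=r.get_state();R=np.array(s['eef_rot']);d=R.T@(np.array(p)-s['tool_pos'])/.05
    y=np.degrees(np.arctan2(R[1,1],R[0,1]))
    print('t',s['time_s'],'tcp',s['tool_pos'],'yaw',y.round(2),'w',s['width'],'F',s['ft_force'],'gf',s['grip_force'])
    print('units',d.round(3), '' if yaw is None else 'turn %.3f'%(((y-yaw+90)%180-90)/5))
np.set_printoptions(precision=4,suppress=True)
E
python3 -c "
from h import *
go([.6065,.0163,.17],87.4)"
```

```text
t 1.1 tcp [0.4306 0.2164 0.231 ] yaw 76.09 w 0.08503869626077336 F [1.2681 0.7618 0.1093] gf 0.0
units [-4.378 -3.038  1.218] turn -2.263
```

Request:
drive_tool([
  [-0.62,-0.43,0.17,0],
  [-0.62,-0.43,0.17,0],
  [-0.62,-0.43,0.17,0],
  [-0.62,-0.43,0.17,0],
  [-0.62,-0.43,0.17,0],
  [-0.62,-0.43,0.17,0],
  [-0.62,-0.43,0.17,0],
  [0,0,0,-0.75],
  [0,0,0,-0.75],
  [0,0,0,-0.76],
])

```text
time_s: 2.1
tool_pos: [0.6041, 0.0193, 0.1708]
eef_rot: [[-0.999, 0.044, -0.002], [0.044, 0.999, 0.0], [0.002, 0.0, -1.0]]
ft_force: [0.5, 0.2, 0.4]
width: 0.0851
grip_force: 0.0
```

```bash
python3 -c "
from h import *
go([.6065,.0163,.097],87.4)
a=r.snapshot('top');b=r.snapshot('side')
W=np.hstack([cv2.resize(a[150:300,280:420],None,fx=2.8,fy=2.8),cv2.resize(b[150:300,275:415],None,fx=2.8,fy=2.8)]);cv2.imwrite('pics/c2.png',W)
"
```

```text
t 2.1 tcp [0.6041 0.0193 0.1708] yaw 87.5 w 0.08514426632077599 F [0.4681 0.2172 0.3701] gf 0.0
units [-0.052 -0.058  1.476] turn 0.019
```

View pics/c2.png

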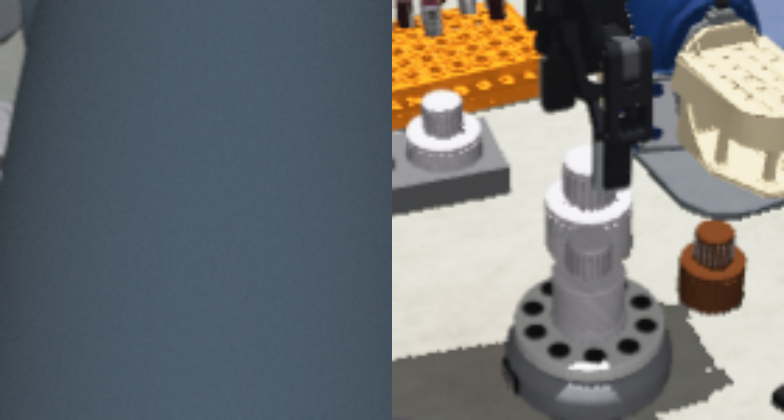

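Side view: the open gripper straddles the sleeve on the drive unit (crop 590,250). The top view is blocked by the arm. Descending.

Request:
drive_tool([
  [-0.05,-0.06,0.2,0.02],
  [0,0,0.2,0],
  [0,0,0.2,0],
  [0,0,0.2,0],
  [0,0,0.2,0],
  [0,0,0.2,0],
  [0,0,0.2,0],
  [0,0,0.08,0],
  [0,0,0,0],
  [0,0,0,0],
])

```text
time_s: 3.2
tool_pos: [0.6071, 0.0167, 0.0981]
eef_rot: [[-0.999, 0.047, 0.0], [0.047, 0.999, 0.0], [-0.0, 0.0, -1.0]]
ft_force: [0.8, 0.3, -0.7]
width: 0.0854
grip_force: 0.0
```

Request:
drive_tool([
  [0,0,0,0],
  [0,0,0,0],
  [0,0,0,0],
  [0,0,0,0],
  [0,0,0,0],
  [0,0,0,0],
  [0,0,0,0],
  [0,0,0,0],
  [0,0,0,0],
  [0,0,0,0],
], grip=0, grip_force=40)

```text
time_s: 4.2
tool_pos: [0.6071, 0.0167, 0.0982]
eef_rot: [[-0.999, 0.047, 0.001], [0.047, 0.999, 0.0], [-0.001, 0.0, -1.0]]
ft_force: [-1.2, 0.4, 5.8]
width: 0.0263
grip_force: 39.6
```

```bash
python3 -c "
from h import *
go([.6065,.0163,.147],87.4)"
```

```text
t 4.2 tcp [0.6071 0.0167 0.0982] yaw 87.29 w 0.026252700743982036 F [-1.1862  0.4352  5.8053] gf 39.60008639842272
units [ 0.011 -0.009 -0.976] turn -0.022
```

Request:
drive_tool([
  [0,0,-0.05,0],
  [0,0,-0.1,0],
  [0,0,-0.15,0],
  [0,0,-0.15,0],
  [0,0,-0.15,0],
  [0,0,-0.15,0],
  [0,0,-0.15,0],
  [0,0,-0.15,0],
  [0,0,-0.15,0],
  [0,0,0,0],
])

```text
time_s: 5.2
tool_pos: [0.6077, 0.0166, 0.1593]
eef_rot: [[-0.999, 0.047, 0.002], [0.047, 0.999, -0.0], [-0.002, 0.0, -1.0]]
ft_force: [0.2, -0.1, -1.6]
width: 0.0265
grip_force: 39.4
```

```bash
python3 - <<'E'
from h import *
go([.519,.277,.155],87.4)
t=cv2.imread('pics/top0.png');s=r.snapshot('side')
W=np.hstack([cv2.resize(t[215:335,180:250],None,fx=5,fy=5,interpolation=cv2.INTER_CUBIC),cv2.resize(s[130:280,295:405],None,fx=4,fy=4,interpolation=cv2.INTER_CUBIC)]);cv2.imwrite('pics/c3.png',W)
E
```

```text
t 5.2 tcp [0.6077 0.0166 0.1593] yaw 87.29 w 0.02650935867705374 F [ 0.2216 -0.0536 -1.5949] gf 39.43643755512312
units [2.019 5.118 0.081] turn -0.022
```

View pics/c3.png

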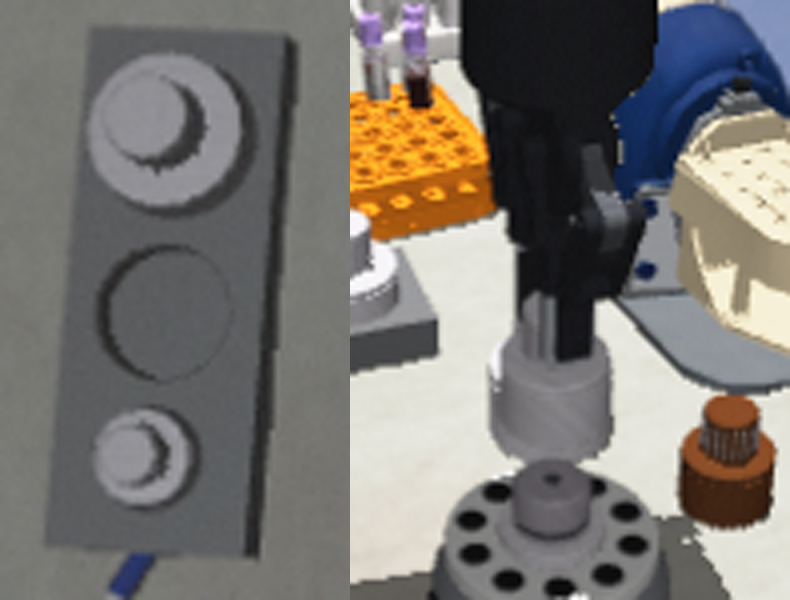

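Sleeve is held upright (crop 550,395) and clear of the now bare spindle (553,500). The slot rim is seen at crop x 97–234, y 243–383.

```bash
python3 - <<'E'
from h import *
f=lambda p:np.array([[180+(x+.5)/5-.5,215+(y+.5)/5-.5] for x,y in p])
w=onz('top',f([(97,313),(234,313),(165,243),(165,383)]),.026)[:,:2];print(w,w[:2].mean(0),w[2:].mean(0))
c=onz('top',f([(90,28),(288,36),(46,545),(250,556)]),.026)[:,:2];print('corners',c,c.mean(0))
for a,b in((2,0),(3,1),(0,1),(2,3)):
    d=c[b]-c[a];print(np.linalg.norm(d),np.degrees(np.arctan2(d[1],d[0])))
# side check: darkest slot area
s=cv2.imread('pics/side0.png')
sl=[(w[:2].mean(0)[0]+.026*np.cos(q),w[:2].mean(0)[1]+.026*np.sin(q),.026) for q in np.linspace(0,6.28,40)]
p=proj('side',sl)
k=6;v=cv2.resize(s[180:240,215:325],None,fx=k,fy=k,interpolation=cv2.INTER_CUBIC)
cv2.polylines(v,[np.int32(((p-[215,180])+.5)*k)],True,(0,0,255),1)
cv2.imwrite('pics/c4.png',v)
E
```

```text
[[0.5208 0.3044]
 [0.5199 0.2507]
 [0.5476 0.2782]
 [0.4934 0.2772]] [0.5204 0.2776] [0.5205 0.2777]
corners [[0.6336 0.3103]
 [0.6283 0.2313]
 [0.4323 0.3223]
 [0.4274 0.2434]] [0.5304 0.2768]
0.20165769249089632 -3.41084384653047
0.20132430029042567 -3.4590255619459893
0.07922717614690396 -93.80318275978185
0.07905629554150316 -93.56235145976443
```

View pics/c4.png

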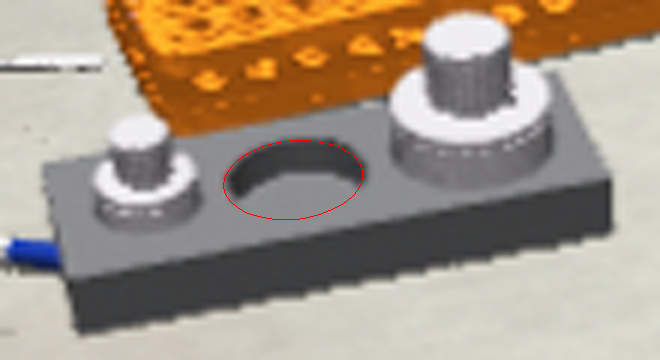

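The projected slot rim (red) fits the side view within about half a pixel. Moving over the slot.

Request:
drive_tool([
  [0.1,0.3,0,0],
  [0.24,0.6,0,0],
  [0.26,0.68,0,0],
  [0.26,0.68,0,0],
  [0.26,0.68,0,0],
  [0.26,0.68,0,0],
  [0.26,0.68,0,0],
  [0.24,0.56,0,0],
  [0.1,0.26,0,0],
  [0,0,0,0],
])

```text
time_s: 6.25
tool_pos: [0.5187, 0.2789, 0.1574]
eef_rot: [[-0.999, 0.044, -0.001], [0.044, 0.999, -0.0], [0.001, -0.0, -1.0]]
ft_force: [0.2, 0.2, -1.9]
width: 0.0264
grip_force: 39.5
```

Request:
drive_tool([
  [0,0,0.2,0],
  [0,0,0.2,0],
  [0,0,0.2,0],
  [0,0,0.2,0],
  [0,0,0.2,0],
  [0,0,0.2,0],
  [0,0,0.2,0],
  [0,0,0,0],
  [0,0,0,0],
  [0,0,0,0],
])

```text
time_s: 7.25
tool_pos: [0.5205, 0.2773, 0.0884]
eef_rot: [[-0.999, 0.047, 0.001], [0.047, 0.999, 0.0], [-0.001, 0.001, -1.0]]
ft_force: [0.2, 0.4, -1.1]
width: 0.026
grip_force: 39.5
```

```bash
python3 - <<'E'
from h import *
go([.521,.277,.050],86.5)
s=r.snapshot('side');st=r.get_state();T=st['tool_pos'];zb=T[2]-.0395
k=6;v=cv2.resize(s[125:235,215:330],None,fx=k-1,fy=k-1,interpolation=cv2.INTER_CUBIC)
def dr(x,y,z,rad,col):
    p=proj('side',[(x+rad*np.cos(q),y+rad*np.sin(q),z) for q in np.linspace(0,6.28,40)])
    cv2.polylines(v,[np.int32(((p-[215,125])+.5)*(k-1))],True,col,1)
dr(T[0],T[1],zb,.024,(0,0,255));dr(T[0],T[1],zb+.033,.024,(0,255,0));dr(.5205,.2776,.026,.026,(255,0,0))
cv2.imwrite('pics/c5.png',v)
E
```

```text
t 7.25 tcp [0.5205 0.2773 0.0884] yaw 87.29 w 0.026021763064431654 F [ 0.1546  0.3835 -1.1217] gf 39.54472411656752
units [-0.009 -0.006  0.767] turn 0.158
```

View pics/c5.png

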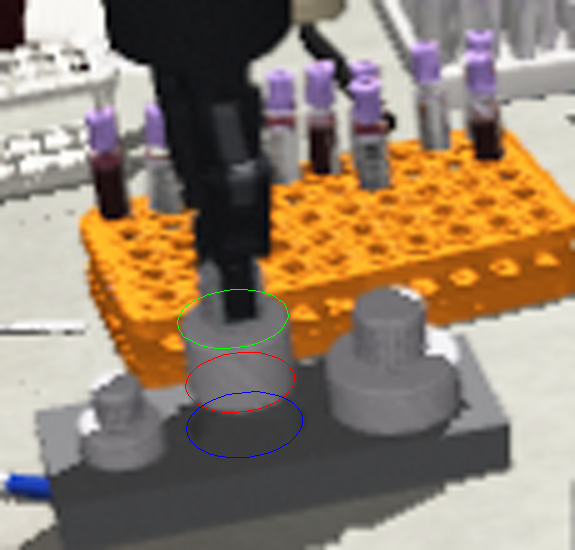

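Sleeve (crop 240,350) hovers over the slot, within about 1 mm of the drawn outline. Lowering gently.

Request:
drive_tool([
  [0,0,0.1,0],
  [0,0,0.1,0],
  [0,0,0.1,0],
  [0,0,0.08,0],
  [0,0,0.06,0],
  [0,0,0.06,0],
  [0,0,0.05,0],
  [0,0,0.05,0],
  [0,0,0,0],
  [0,0,0,0],
])

```text
time_s: 8.3
tool_pos: [0.5199, 0.2774, 0.0576]
eef_rot: [[-0.999, 0.047, -0.0], [0.047, 0.999, 0.001], [0.0, 0.001, -1.0]]
ft_force: [0.3, 2.5, -2.4]
width: 0.0264
grip_force: 39.6
```

Request:
drive_tool([
  [0,-0.01,0.03,0],
  [0,0,0.03,0],
  [0,0,0.03,0],
  [0,0,0.02,0],
  [0,0,0.02,0],
  [0,0,0.01,0],
  [0,0,0.01,0],
  [0,0,0.01,0],
  [0,0,0,0],
  [0,0,0,0],
])

```text
time_s: 9.3
tool_pos: [0.5205, 0.2772, 0.0503]
eef_rot: [[-0.999, 0.047, 0.001], [0.047, 0.999, 0.001], [-0.001, 0.001, -1.0]]
ft_force: [0.1, 6.2, 2.7]
width: 0.0262
grip_force: 40.1
```

Request:
drive_tool([
  [0,0.015,0,0],
  [0,0,0.01,0],
  [0,0,0.01,0],
  [0,0,0.01,0],
  [0,0,0,0],
  [0,0,0,0],
  [0,0,0,0],
  [0,0,0,0],
  [0,0,0,0],
  [0,0,0,0],
])

```text
time_s: 10.3
tool_pos: [0.5206, 0.2776, 0.0501]
eef_rot: [[-0.999, 0.047, 0.002], [0.047, 0.999, 0.001], [-0.002, 0.001, -1.0]]
ft_force: [-3.0, 2.7, 12.6]
width: 0.0264
grip_force: 40.9
```

Floor contact (12 N). Releasing with a partial opening, since the rack is close by.

Request:
drive_tool([
  [0,0,-0.02,0],
  [0,0,0,0],
  [0,0,0,0],
  [0,0,0,0],
  [0,0,0,0],
  [0,0,-0.1,0],
  [0,0,-0.3,0],
  [0,0,-0.5,0],
  [0,0,-0.6,0],
  [0,0,-0.6,0],
], grip=0.55)

```text
time_s: 11.3
tool_pos: [0.5198, 0.2771, 0.1555]
eef_rot: [[-0.999, 0.047, -0.0], [0.047, 0.999, -0.0], [0.0, -0.0, -1.0]]
ft_force: [1.0, 0.2, -0.5]
width: 0.0469
grip_force: 0.0
```

```bash
python3 - <<'E'
from h import *
go([.487,-.1295,.15],9.8)
s=r.snapshot('side')
v=cv2.resize(s[150:250,215:325],None,fx=4,fy=4,interpolation=cv2.INTER_CUBIC)
cv2.imwrite('pics/c6.png',v)
E
```

```text
t 11.3 tcp [0.5198 0.2771 0.1555] yaw 87.29 w 0.04686266648188687 F [ 0.9958  0.1516 -0.4709] gf 0.0
units [ 0.27  -8.154  0.113] turn 15.498
```

View pics/c6.png

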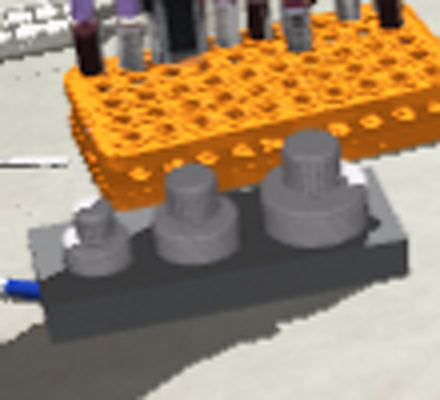

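The sleeve stands upright, seated in the slot at crop (195,215). Next the pliers.

Request:
drive_tool([
  [0.03,-0.4,0,0],
  [0.03,-0.8,0,0],
  [0.03,-0.9,0,0],
  [0.03,-0.9,0,0],
  [0.03,-0.9,0,0],
  [0.03,-0.9,0,0],
  [0.03,-0.9,0,0],
  [0.03,-0.9,0,0],
  [0.03,-0.9,0,0],
  [0,-0.65,0,0],
], grip=1)

```text
time_s: 12.35
tool_pos: [0.4869, -0.1317, 0.1547]
eef_rot: [[-0.999, 0.049, 0.001], [0.049, 0.999, -0.001], [-0.001, -0.001, -1.0]]
ft_force: [0.8, 0.8, 1.0]
width: 0.0853
grip_force: 0.0
```

Request:
drive_tool([
  [0,0,0,1],
  [0,0,0,1],
  [0,0,0,1],
  [0,0,0,1],
  [0,0,0,1],
  [0,0,0,1],
  [0,0,0,1],
  [0,0,0,1],
  [0,0,0,1],
  [0,0,0,1],
])

```text
time_s: 13.35
tool_pos: [0.4874, -0.1291, 0.1545]
eef_rot: [[-0.603, 0.798, 0.0], [0.798, 0.603, -0.0], [-0.0, 0.0, -1.0]]
ft_force: [0.3, 0.0, 0.4]
width: 0.0855
grip_force: 0.0
```

Request:
drive_tool([
  [0,0,0.1,1],
  [0,0,0.1,1],
  [0,0,0.1,1],
  [0,0,0.1,1],
  [0,0,0.1,1],
  [0,0,0.1,0.5],
  [0,0,0.1,0],
  [0,0,0.1,0],
  [0,0,0.1,0],
  [0,0,0,0],
])

```text
time_s: 14.35
tool_pos: [0.4868, -0.1288, 0.1085]
eef_rot: [[-0.17, 0.985, -0.001], [0.985, 0.17, 0.001], [0.001, -0.001, -1.0]]
ft_force: [0.9, -0.2, 0.4]
width: 0.085
grip_force: 0.0
```

```bash
python3 - <<'E'
from h import *
go([.487,-.1295,.01],9.8)
print(r.get_state()['joints'])
s=r.snapshot('side');cv2.imwrite('pics/s7.png',s)
s0=cv2.imread('pics/side0.png')
d=cv2.absdiff(s,s0).max(2)
# independent side-view estimate of handles from the first picture
yy,xx=np.mgrid[:480,:640]
m=((s0.max(2)<55)&(xx>280)&(xx<345)&(yy>325)&(yy<390)).astype(np.uint8)
n,l,st,c=cv2.connectedComponentsWithStats(m)
for i in range(1,n):
    if st[i,4]>60:
        ys,xs=np.nonzero(l==i);p=onz('side',np.c_[xs,ys],.008)[:,:2]
        mu=p.mean(0);u=np.linalg.svd(p-mu,full_matrices=False)[2][0];u*=np.sign(u[1]);pr=(p-mu)@u
        print('handle',st[i,4],mu,u,mu+u*pr.min(),mu+u*pr.max())
E
```

```text
t 14.35 tcp [ 0.4868 -0.1288  0.1085] yaw 9.81 w 0.08498691900881693 F [ 0.9068 -0.1804  0.3655] gf 0.0
units [-0.016  0.005  1.97 ] turn 0.003
[-22.0497  17.7552 -19.8633  52.4601   0.0047  58.1375]
handle 303 [ 0.5138 -0.1252] [-0.367   0.9302] [ 0.5275 -0.1597] [ 0.5002 -0.0908]
handle 237 [ 0.4641 -0.1334] [0.0581 0.9983] [ 0.462  -0.1707] [ 0.4663 -0.0956]
```

Request:
drive_tool([
  [0,0.02,0.3,0],
  [0,0,0.3,0],
  [0,0,0.3,0],
  [0,0,0.3,0],
  [0,0,0.3,0],
  [0,0,0.2,0],
  [0,0,0.15,0],
  [0,0,0.15,0],
  [0,0,0.1,0],
  [0,0,0,0],
])

```text
time_s: 15.4
tool_pos: [0.488, -0.1288, 0.0038]
eef_rot: [[-0.17, 0.985, -0.001], [0.985, 0.17, 0.0], [0.0, -0.001, -1.0]]
ft_force: [-0.4, -0.5, -0.5]
width: 0.0851
grip_force: 0.0
```

Request:
drive_tool([
  [0,0,0,0],
  [0,0,0,0],
  [0,0,0,0],
  [0,0,0,0],
  [0,0,0,0],
  [0,0,0,0],
  [0,0,0,0],
  [0,0,0,0],
  [0,0,0,0],
  [0,0,0,0],
], grip=0, grip_force=50)

```text
time_s: 16.4
tool_pos: [0.4909, -0.1306, 0.0072]
eef_rot: [[-0.17, 0.985, 0.005], [0.985, 0.17, -0.004], [-0.004, 0.004, -1.0]]
ft_force: [-2.4, -1.3, 15.4]
width: 0.0292
grip_force: 49.0
```

Request:
drive_tool([
  [0,0,-0.1,0],
  [0,0,-0.1,0],
  [0,0,-0.1,0],
  [0,0,-0.1,0],
  [0,0,-0.1,0],
  [0,0,-0.1,0],
  [0,0,-0.2,0],
  [0,0,-0.2,0],
  [0,0,0,0],
  [0,0,0,0],
])

```text
time_s: 17.4
tool_pos: [0.4888, -0.1291, 0.0548]
eef_rot: [[-0.17, 0.985, 0.001], [0.985, 0.17, -0.0], [-0.001, 0.001, -1.0]]
ft_force: [-0.3, -0.6, -0.8]
width: 0.029
grip_force: 49.7
```

```bash
python3 - <<'E'
from h import *
go([.6065,.0163,.12])
s=r.snapshot('side');t=r.snapshot('top');cv2.imwrite('pics/s8.png',s);cv2.imwrite('pics/t8.png',t)
a=cv2.resize(s[255:375,215:355],None,fx=4,fy=4,interpolation=cv2.INTER_CUBIC)
b=cv2.resize(t[240:360,330:390],None,fx=4,fy=4,interpolation=cv2.INTER_CUBIC)
cv2.imwrite('pics/c8.png',np.hstack([a,b]))
E
```

```text
t 17.4 tcp [ 0.4888 -0.1291  0.0548] yaw 9.78 w 0.028980030601986107 F [-0.2645 -0.636  -0.829 ] gf 49.725735783576965
units [ 2.465  2.816 -1.303]
```

View pics/c8.png

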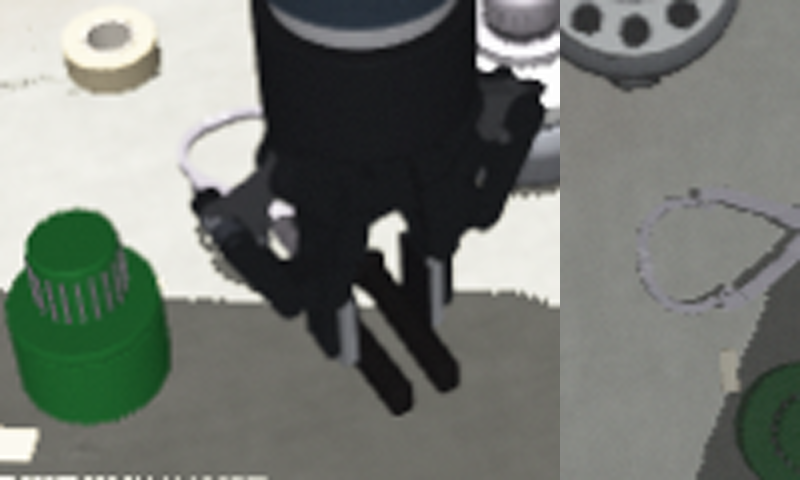

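Pliers gripped and squeezed; the ring is spread on the pins (side crop 190,160; top crop ring spans x 637–800, y 190–312). Raising it and moving it above the spindle.

Request:
drive_tool([
  [0,0,-0.06,0],
  [0,0,-0.12,0],
  [0,0,-0.16,0],
  [0,0,-0.16,0],
  [0,0,-0.16,0],
  [0,0,-0.16,0],
  [0,0,-0.16,0],
  [0,0,-0.16,0],
  [0,0,-0.12,0],
  [0,0,-0.06,0],
])

```text
time_s: 18.5
tool_pos: [0.4887, -0.129, 0.1211]
eef_rot: [[-0.17, 0.985, 0.001], [0.985, 0.17, -0.0], [-0.0, 0.001, -1.0]]
ft_force: [0.7, 0.2, -0.8]
width: 0.0291
grip_force: 49.7
```

Request:
drive_tool([
  [0,0.1,0,0],
  [0,0.2,0,0],
  [0.01,0.36,0,0],
  [0.01,0.4,0,0],
  [0.01,0.4,0,0],
  [0.01,0.4,0,0],
  [0.01,0.4,0,0],
  [0.01,0.3,0,0],
  [0,0.18,0,0],
  [0,0.07,0,0],
])

```text
time_s: 19.5
tool_pos: [0.6271, -0.1017, 0.1195]
eef_rot: [[-0.171, 0.985, -0.0], [0.985, 0.171, 0.0], [0.0, -0.0, -1.0]]
ft_force: [-1.0, 0.4, -1.5]
width: 0.0292
grip_force: 49.7
```

```bash
python3 - <<'E'
from h import *
go([.6065,.0163,.12])
for n in('side','top'): cv2.imwrite(f'pics/{n}9.png',r.snapshot(n))
s=r.get_state()
c=s['tool_pos']+np.array([-.170,.985,0])*.12; c[2]-=.005
for n in('side','top'): print(n,'exp ring',proj(n,[c]),'spindle end',proj(n,[[.6065,.0163,.082]]))
E
```

```text
t 19.5 tcp [ 0.6271 -0.1017  0.1195] yaw 9.82 w 0.029231338313996248 F [-1.0015  0.3517 -1.4973] gf 49.72170531749725
units [ 2.396 -0.004 -0.009] 
side exp ring [[344.0581 235.8664]] spindle end [[344.1595 250.1706]]
top exp ring [[348.6302 220.1591]] spindle end [[348.1919 223.9302]]
```

```bash
python3 - <<'E'
from h import *
a=cv2.imread('pics/side9.png')[200:305,305:385];b=cv2.imread('pics/top9.png')[190:295,315:395]
f=lambda v:cv2.resize(v,None,fx=5,fy=5,interpolation=cv2.INTER_CUBIC)
cv2.imwrite('pics/c9.png',np.hstack([f(a),f(b)]))
E
```

```text
(no output)
```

View pics/c9.png

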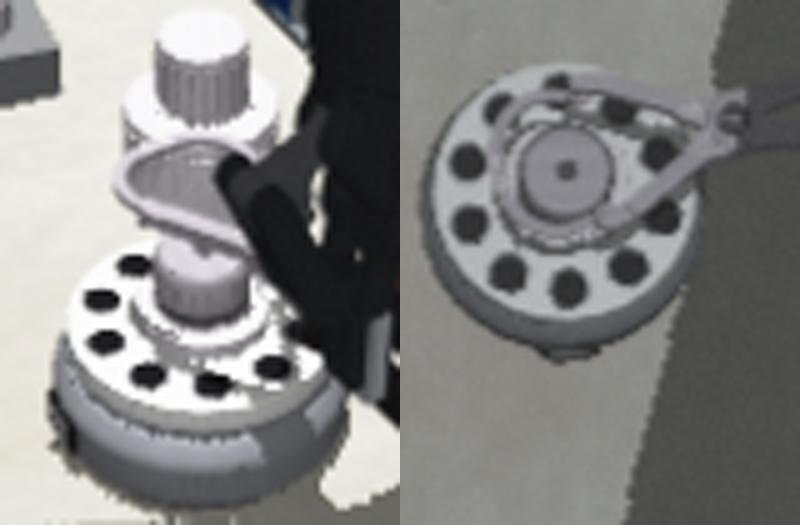

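Side: ring (crop 185,190) floats above the spindle end (203,255). Top: spindle end centre at (567,170), with the ring round it, its back at about x 500 and y 105–245. Now fitting the numbers.

```bash
python3 - <<'E'
from h import *
def fit(W):
    A=np.c_[2*W[:,:2],np.ones(len(W))];q=np.linalg.lstsq(A,(W[:,:2]**2).sum(1),rcond=None)[0];return q[0],q[1],np.sqrt(q[2]+q[0]**2+q[1]**2)
def feat(n):
    v=cv2.imread(n).astype(int);return (2*v[...,0]-v[...,1]*2+v[...,2]-v[...,1])
t8=feat('pics/t8.png');s8=feat('pics/s8.png')
print('top8');print(t8[284:322:2,344:380:2])
print('side8');print(s8[280:312:2,256:286:2])
t9=feat('pics/top9.png');print('top9');print(t9[205:245:2,328:366:2])
E
```

```text
top8
[[ -8  -5 -11 -14 -13 -10  -9 -10 -10 -11 -11 -13  -9  -8 -10 -14 -13  -9]
 [-13  -8 -10 -11  -8  -6  -9 -11  -8 -11 -11  -4  -2  -4 -11  -8  -8 -13]
 [ -9 -13 -11 -10 -14  -8 -11 -11 -11  -4   5  14  15  16  24  13   9  -5]
 [ -9 -11 -10 -12 -12 -11   7  13  15  13  13   0   9   9  17  19  19  17]
 [-15 -14 -11 -14  -4  19  13  -1 -12  -9  -9   1  -5  -9 -11  -7   5  11]
 [ -9 -11  -9  -9  16  10  -9 -15  -9  -6 -12  -6  -8  -8 -13 -10 -10  -9]
 [-14 -12  -8   5  13  -9 -14 -12 -12 -11 -12 -14 -16 -12 -11  -9 -11 -12]
 [-14 -14 -11  10   1  -9 -11  -9 -16 -14 -14 -13 -11 -12 -10  -9 -10  -7]
 [ -9  -9 -12  16  -6 -10 -11 -16 -10 -10 -12  -9 -12  -7 -12 -10 -14 -11]
 [-12  -9 -10  13  -2 -10 -10 -13 -13  -9 -11 -10 -15  -9 -12 -13 -14 -11]
 [ -8 -16 -11  12   8 -11  -9  -9 -10 -11  -8  -9 -11 -12 -11 -11 -18  -8]
 [-10 -11 -13  11   9 -10 -14 -12 -14 -17 -13  -8  -9 -14  -9 -11 -13  -7]
 [-12 -12  -9   8  13 -11 -11  -6 -13 -10  -4  -5  -9 -12  -6 -10  -5  -6]
 [ -9 -10 -10  -2  16  -4 -11 -11 -11  -8 -11 -12 -11 -12  -9  -4  -4  13]
 [-15  -9 -13  -8  13  12  -6 -13 -11 -13  -8
[... 2271 characters left out ...]
  15  12  13  17  16  16  17   5  12  10   2
   10]
 [ -5  -3  -3   3  14  13   6  16  14  12  15  13  12  13   9  12  12  13
   15]
 [  5  -3  -1   0  18  18   9   9  16  12  15  19   8   8  15  15  16  16
   11]
 [  5   5   2   2   4  16  13  12   8   6  10  13  20  12  17  17  17   9
    2]
 [  1   4   3   1  -5   5  14  13  15  14  11  15  13   5  12   8   3  -2
   -4]
 [  1   0  -1   0   0   1   4  13  10  12   8  16  12   8   3   2  -1  -4
    1]
 [ -2  -2   1   0  -2  -2  -2   4   5   9   6   6   4   0   2   1   2  -7
   -2]
 [ -4  -1  -1   1   7   1   0  -1  -1   2   1   0   1  -1  -7   3   5  -2
   -2]
 [ -3   2   1   1   4   4   0  -1  -1   1   2   2  -4   1   0   2   1   5
    2]]
```

```bash
cat > m.py <<'E'
from h import *
ax=np.array([-.1705,.9854]);la=np.array([.9854,.1705])
def mask(f,x0,x1,y0,y1):
    v=cv2.imread(f).astype(int);v=cv2.resize(v[y0:y1,x0:x1].astype(np.float32),None,fx=4,fy=4,interpolation=cv2.INTER_LINEAR)
    q=2*v[...,0]-3*v[...,1]+v[...,2];ys,xs=np.nonzero(q>2)
    return np.c_[x0+(xs+.5)/4-.5,y0+(ys+.5)/4-.5]
E
python3 - <<'E'
from m import *
T8=np.array([.4888,-.1291,.0548])
pt=mask('pics/t8.png',344,366,284,322);ps=mask('pics/s8.png',256,281,280,304)
St=onz('top',[[348.0,223.6]],.082)[0];Ss=onz('side',[[345.2,250.6]],.082)[0];print('spindle',St,Ss)
for h in np.arange(.036,.066,.004):
    o=[h]
    for n,p in(('top',pt),('side',ps)):
        w=onz(n,p,h)[:,:2]-T8[:2];a=w@ax;l=w@la
        o+=[np.percentile(a,99.7),l.min(),np.percentile(l,99.9)]
        if n=='top':
            k=np.abs(l-(l.min()+l.max())/2)<.004; b=a[k]; b=b[b>.12]; o+=[b.min(),b.max()]
    print(np.round(np.array(o)*1000,1))
E
```

```text
spindle [0.6071 0.0166 0.082 ] [0.6078 0.0145 0.082 ]
[ 36.  148.6 -29.9  26.2 142.2 148.8 162.4 -24.2  25.4]
[ 40.  148.7 -30.   25.9 142.3 149.  158.4 -25.5  23.8]
[ 44.  148.9 -30.   25.6 142.5 149.1 154.5 -26.7  22.1]
[ 48.  149.  -30.1  25.3 142.7 149.2 150.5 -28.   20.5]
[ 52.  149.1 -30.1  25.  142.8 149.4 146.5 -29.3  18.9]
[ 56.  149.3 -30.1  24.7 143.  149.5 142.5 -30.6  17.3]
[ 60.  149.4 -30.2  24.4 143.2 149.6 138.5 -31.9  15.6]
[ 64.  149.5 -30.2  24.1 143.3 149.8 134.5 -33.2  14. ]
```

```bash
python3 - <<'E'
from m import *
T8=np.array([.4888,-.1291,.0548]);h=.051
pt=mask('pics/t8.png',344,386,280,326)
w=onz('top',pt,h)[:,:2]-T8[:2];a=w@ax*1e3;l=w@la*1e3
for a0 in range(94,146,4):
    k=np.abs(a-a0)<1; L=np.sort(l[k]); g=np.nonzero(np.diff(L)>3)[0]
    print(a0,[(round(x[0],1),round(x[-1],1)) for x in np.split(L,g+1)])
# same for side9/top9 relative spindle: top9 back band
q=cv2.imread('pics/top9.png').astype(int)
E
```

```text
94 [(np.float64(-24.8), np.float64(-15.7)), (np.float64(10.4), np.float64(19.6))]
98 [(np.float64(-27.1), np.float64(-18.1)), (np.float64(12.6), np.float64(21.8))]
102 [(np.float64(-28.7), np.float64(-20.1)), (np.float64(14.8), np.float64(23.5))]
106 [(np.float64(-30.7), np.float64(-22.2)), (np.float64(16.9), np.float64(24.3))]
110 [(np.float64(-31.4), np.float64(-21.6)), (np.float64(15.6), np.float64(25.4))]
114 [(np.float64(-31.3), np.float64(-21.4)), (np.float64(15.7), np.float64(25.3))]
118 [(np.float64(-28.5), np.float64(-23.7)), (np.float64(18.0), np.float64(23.0))]
122 [(np.float64(-29.4), np.float64(-24.6)), (np.float64(18.7), np.float64(23.0))]
126 [(np.float64(-29.8), np.float64(-25.2)), (np.float64(19.1), np.float64(23.2))]
130 [(np.float64(-30.0), np.float64(-24.6)), (np.float64(18.1), np.float64(23.7))]
134 [(np.float64(-28.8), np.float64(-22.5)), (np.float64(16.6), np.float64(22.4))]
138 [(np.float64(-26.6), np.float64(-19.8)), (np.float64(14.1), np.float64(20.8))]
142 [(np.float64(-24.5), np.float64(-10.2)), (np.float64(-3.7), np.float64(0.9)), (np.float64(7.4), np.float64(17.9))]
```

Request:
drive_tool([
  [-0.01,0.03,0,0],
  [-0.01,0.03,0,0],
  [-0.01,0.01,0,0],
  [0,0,0.08,0],
  [0,0,0.12,0],
  [0,0,0.15,0],
  [0,0,0.15,0],
  [0,0,0.1,0],
  [0,0,0,0],
  [0,0,0,0],
])

```text
time_s: 20.6
tool_pos: [0.6298, -0.1029, 0.0901]
eef_rot: [[-0.17, 0.985, -0.0], [0.985, 0.17, 0.0], [0.0, -0.0, -1.0]]
ft_force: [0.1, -0.3, -1.0]
width: 0.0293
grip_force: 49.7
```

```bash
python3 - <<'E'
from m import *
go([.6065,.0163,.12])
T=r.get_state()['tool_pos']
for n in('side','top'): cv2.imwrite(f'pics/{n}10.png',r.snapshot(n))
pt=mask('pics/top10.png',326,368,200,250)
for h in (.084,):
  w=onz('top',pt,h)[:,:2]-T[:2];a=w@ax*1e3;l=w@la*1e3
  for a0 in range(98,152,4):
    k=np.abs(a-a0)<.7; L=np.sort(l[k]); g=np.nonzero(np.diff(L)>.8)[0]
    print(a0,[(float(round(x[0],1)),float(round(x[-1],1))) for x in np.split(L,g+1)])
  for l0 in (-10,-6,-2,2,6):
    k=np.abs(l-l0)<.7; L=np.sort(a[k]); g=np.nonzero(np.diff(L)>.8)[0]
    print('l',l0,[(float(round(x[0],1)),float(round(x[-1],1))) for x in np.split(L,g+1)])
v=cv2.imread('pics/side10.png').astype(int);q=2*v[...,0]-3*v[...,1]+v[...,2]
print('side feat');print(q[232:274:1,326:370:2])
print('side grey');print(v[232:274:1,326:370:2,1])
E
```

```text
t 20.6 tcp [ 0.6298 -0.1029  0.0901] yaw 9.79 w 0.029321423626861517 F [ 0.1126 -0.3187 -0.9535] gf 49.7251296043396
units [ 2.429 -0.054 -0.598] 
98 [(-55.4, -47.9), (-28.9, -14.7), (7.0, 7.4), (10.1, 11.0), (14.1, 25.3)]
102 [(-54.6, -52.3), (-44.7, -42.8), (-38.2, -35.4), (-28.8, 4.7), (11.7, 13.2), (15.9, 27.1)]
106 [(-47.1, -45.0), (-40.3, -35.5), (-29.6, 10.2), (13.8, 14.9), (17.6, 27.3)]
110 [(-48.9, -48.3), (-45.2, -37.2), (-32.1, 28.7)]
114 [(-30.2, 15.4), (16.3, 29.7)]
118 [(-32.3, 24.4)]
122 [(-32.8, -22.6), (-21.6, 15.1), (18.4, 32.2)]
126 [(-49.9, -47.9), (-46.5, -43.4), (-32.0, 16.3), (19.2, 26.0)]
130 [(-30.5, 17.1), (18.1, 24.7)]
134 [(-48.4, -47.9), (-44.6, -41.3), (-29.8, 24.6), (27.1, 28.5)]
138 [(-47.6, -46.4), (-33.0, -30.9), (-28.0, 24.4), (25.3, 25.3), (26.3, 30.6)]
142 [(-25.9, 19.6), (20.4, 25.6)]
146 [(-38.4, -34.3), (-20.4, 16.0), (16.9, 18.4)]
150 [(-45.1, -44.1), (-39.9, -38.0), (-36.7, -34.4), (-30.3, -28.7), (-1.7, 1.5), (5.8, 10.3), (14.5, 15.4)]
l -10 [(87.7, 92.3), (99.9, 148.7), (156.8, 160.3)]
l -6 [(86.6, 90.8), (94.5, 96.4), (99.3, 149.1)]
l -2 [
[... 7308 characters left out ...]
0 224 250 250 239 113  35  18
   25  23  27  26]
 [ 30  31 242 233 149 128 227 210 250 250 250 250 248 242 161 114  69  23
   23  26  24  25]
 [ 31  31 230 253 231 130 130 224 241 245 244 242 228 150 132 192 161  22
   20  25  25  25]
 [ 31  46 237 253 253 162 131 135 148 197 185 155 139 135 188 251 240  45
   20  25  26  25]
 [ 82 168 251 253 252 208 130 135 144 147 145 142 137 133 248 251 245  76
   22  23  25  25]
 [212 251 252 252 248 200 129 136 138 158 171 152 203 201 252 228  55  49
   22  23  25  26]
 [253 253 253 238 131 135 137 138 132 180 232 223 253 253 253  82  31  30
   22  21  24  25]
 [253 253 250  47  31  36 133 161 138 137 234 251 252 253 253  63  31  32
   29  23  24  24]]
```

```bash
python3 - <<'E'
from m import *
T=r.get_state()['tool_pos']
def hole(f,x,y):
    g=cv2.imread(f)[...,1].astype(float);p=g[y-3:y+4,x-3:x+4];w=np.clip(np.median(p)-15-p,0,None)
    yy,xx=np.mgrid[y-3:y+4,x-3:x+4];print(p.astype(int));return (w*xx).sum()/w.sum(),(w*yy).sum()/w.sum()
for n,x,y in(('top',348,224),('side',345,250)):
    u=hole(f'pics/{n}10.png',x,y);S=onz(n,[u],.081)[0];d=S[:2]-T[:2];print(n,u,S,'a,l mm',d@ax*1e3,d@la*1e3)
g=cv2.imread('pics/top10.png')[...,1];print(g[200:250,347]);print(g[222,325:372])
# side ring extremes on plane h, TCP relative, region left part
ps=mask('pics/side10.png',326,340,244,254)
v=cv2.imread('pics/side10.png').astype(int)
for h in np.arange(.080,.094,.002):
    w=onz('side',[[329.2,248.5],[345,238.6]],h)[:,:2]-T[:2];print(h,(w@ax*1e3).round(1),(w@la*1e3).round(1))
E
```

```text
[[140 142 140 133 136 140 140]
 [138 124 104  98  95 125 137]
 [130 103  79  75  78 120 135]
 [134 104  76  79  76 110 132]
 [139 117  85  76  93 123 135]
 [138 136 131 127 132 139 139]
 [139 140 141 139 142 139 140]]
top (np.float64(347.91037735849056), np.float64(223.66037735849056)) [0.6072 0.0168 0.081 ] a,l mm 121.94717249241305 -2.2654019248608344
[[218 218 214 213 215 220 221]
 [220 208 185 176 178 202 220]
 [220 171 116 101 102 156 211]
 [220 194 148 112 110 178 215]
 [218 220 206 162 159 202 218]
 [218 220 221 219 217 215 216]
 [217 218 220 220 219 217 216]]
side (np.float64(345.2154255319149), np.float64(249.4720744680851)) [0.6095 0.0185 0.081 ] a,l mm 123.28257891980164 0.2644598990947731
[144 144 157 175 122  62  48  48  52  52 109 132 112 165 119  92 125 133
 134 136 139 140 104  79  76  85 131 141 138 135 139 140 117  86  65  68
 117 138 114  92  86 166 183 153  85  50  52  50  51  49]
[ 76  51  51  52  51  51  53 137 152 142 139 147 163 136 106 128 139 138
 137 138 138 124 104  98  95 125 137 136 136 137 136 116 108 157 175 178
 180 154 100  59  48  44  49  49  62 100 128]
0.08 [141.9 151.2] [-22.3  17.7]
0.082 [139.8 149.1] [-23.5  16.3]
0.084 [137.7 147. ] [-24.8  14.9]
0.08600000000000001 [135.6 144.9] [-26.   13.5]
0.08800000000000001 [133.5 142.7] [-27.2  12.1]
0.09000000000000001 [131.4 140.6] [-28.5  10.8]
0.09200000000000001 [129.3 138.5] [-29.7   9.4]
```

Request:
drive_tool([
  [0,0.02,0,0],
  [0,0,0,0],
  [0,0,0.04,0],
  [0,0,0.06,0],
  [0,0,0.06,0],
  [0,0,0.06,0],
  [0,0,0.06,0],
  [0,0,0.04,0],
  [0,0,0,0],
  [0,0,0,0],
])

```text
time_s: 21.7
tool_pos: [0.631, -0.1028, 0.0743]
eef_rot: [[-0.17, 0.985, -0.0], [0.985, 0.17, 0.0], [0.0, 0.0, -1.0]]
ft_force: [0.1, -0.1, -1.7]
width: 0.0294
grip_force: 49.7
```

```bash
python3 - <<'E'
from m import *
go([.6065,.0163,.12])
for n in('side','top'): cv2.imwrite(f'pics/{n}11.png',r.snapshot(n))
v=cv2.imread('pics/side11.png').astype(int)
print('side grey cols 324..');print(v[236:282,324:368:2,1])
g=cv2.imread('pics/top11.png')[...,1];print('top');print(g[206:246,328:366:2])
E
```

```text
t 21.7 tcp [ 0.631  -0.1028  0.0743] yaw 9.79 w 0.029366506015882636 F [ 0.0545 -0.0768 -1.7256] gf 49.729769825935364
units [ 2.43  -0.077 -0.915] 
side grey cols 324..
[[234 237 237 ... 237 238 237]
 [234 237 236 ... 237 237 237]
 [234 235 235 ... 235 236 238]
 ...
 [ 98 139 153 ...  62  20  27]
 [115 118 148 ... 111  26  24]
 [177 103 135 ... 134  45  23]]
top
[[140 140 123 157 178 180 179 180  84  46  52 137 179 178 180 179 173 154
  145]
 [144 141 149 175 178 179 178 173  56  50  46 103 180 178 179 148 161 171
  149]
 [143 123 174 139 130 178 180 162  52  52  48  88 164 171 139  84 100 169
  152]
 [128 151 150  78  70 159 177 173  58  48  56 128 141 147 131 102  61 140
  173]
 [120 175 115  51  53 111 179 181  76  52  73 138 137 138 139 130 122 135
  177]
 [150 178  81  52  48  65 178 182 127  75  80 132 135 136 139 137 135 135
  149]
 [176 179  67  51  49  56 166 150 137 126 113  91  89  99 115 135 136 135
  135]
 [180 181  72  51  52  85 143 137 139 131 118 116 119  85  78  94 121 137
  138]
 [181 180 104  51  46 123 138 109 100  97  97 114  99  95  77  57  81  99
  132]
 [179
[... 1806 characters left out ...]
 142 150 156 144 144 128 100 139 120  95 175
  171]
 [ 97  85 179 182 181  97 108 131 141 142 140 137 105  88  95  97 146 183
  181]
 [169 168 183 183 184 134 169  99 116 123 115  96 112 116  84 102 110 160
  183]
 [183 182 183 167 133 145 183 167  96  93  87 148 170 171 167  87  62  97
  167]
 [182 184 182 126  71  94 172 183 166 170 166 178 182 182 153  56  50  54
  156]
 [184 182 174  72  51  56 159 183 183 183 182 181 182 183 129  48  48  49
  110]
 [181 183 149  53  49  53 120 185 183 183 130 165 184 184 126  47  49  46
   88]
 [170 183 143  50  50  49 120 183 184 114  69  95 173 183 138  51  48  48
   90]
 [129 184 143  55  50  50 135 183 174  72  49  52 159 183 150  51  48  48
  148]]
```

```bash
cat > prof.py <<'E'
from m import *
import sys
k=sys.argv[1];h=float(sys.argv[2])
def samp(n,S,dirs,rs,h):
    v=cv2.imread(f'pics/{n}{k}.png').astype(np.float32)
    for nm,d in dirs:
        P=np.array([[S[0]+q*d[0],S[1]+q*d[1],h] for q in rs/1e3]);uv=proj(n,P).astype(np.float32)
        c=cv2.remap(v,uv[:,:1],uv[:,1:],cv2.INTER_LINEAR)[:,0]
        print(n,nm,'G',c[:,1].astype(int),'F',(2*c[:,0]-3*c[:,1]+c[:,2]).astype(int))
rs=np.arange(16,34,1.)
St=onz('top',[[347.91,223.55]],.0815)[0]
D=[('back',ax),('bk+45',(ax+la)/2**.5),('bk-45',(ax-la)/2**.5),('+l',la),('-l',-la)]
np.set_printoptions(linewidth=200);print(rs.astype(int))
samp('top',St,D,rs,h)
Ss=onz('side',[[345.2,249.4]],.0815)[0]
samp('side',Ss,D[:1]+D[2:3]+D[4:],rs,h)
E
python3 prof.py 11 .0677
```

```text
[16 17 18 19 20 21 22 23 24 25 26 27 28 29 30 31 32 33]
top back G [ 82  86 111 136 159 155 145 141 140 144 151 161 171 177 181 181 181 181] F [ 8  7  7  9 12 14 16 14 14 13 11  5  0 -1 -1  0  0 -1]
top bk+45 G [129 118 116 127 142 147 139 123 112 127 138 144 150 153 155 156 146 136] F [11 11  9  8 10 12 11  9 10 11 11 12 12  8  4  3  1 -1]
top bk-45 G [ 73  69  72 101 136 156 168 160 148 139 133 123 108  96 116 133 138 142] F [ 7  6  6  8  9 12 13 13 14 15 15 11  5  1  0  0  0  0]
top +l G [133 128 120  99  88  93 102 120 129 130 122 105  89  69  59  55  53  52] F [12 11 10 10  9  8  9 13 14 11  9  4  2  1  1  2  2  3]
top -l G [ 73  65  67  77 118 147 144 141 136 124 104 114 149 169 178 182 183 183] F [ 7  5  6  7 10 13 16 18 17 14  9  5  4  1  0 -1 -1  0]
side back G [217 217 217 217 216 216 216 216 215 214 214 215 219 226 231 234 235 236] F [ 22  23  23  22  21  22  22  23  24  22  17  10   1  -3  -7 -10 -11 -12]
side bk-45 G [114 101  91  79  66  59  81 112 157 190 207 206 189 129  54  76 130 185] F [16 14 11  8  7  7 11 15 20 22 21 20 20 15  9  5  1 -1]
side -l G [119 131 147 165 186 197 198 186 165 133 112 110 113 152 187 214 240 244] F [13 17 19 21 23 22 22 22 20 16 11  8  6  1 -2 -2 -2 -2]
```

Request:
drive_tool([
  [0.01,0,0.02,0],
  [0,0,0.03,0],
  [0,0,0.03,0],
  [0,0,0.02,0],
  [0,0,0.02,0],
  [0,0,0,0],
  [0,0,0,0],
  [0,0,0,0],
  [0,0,0,0],
  [0,0,0,0],
])

```text
time_s: 22.8
tool_pos: [0.6309, -0.1023, 0.0683]
eef_rot: [[-0.17, 0.985, 0.0], [0.985, 0.17, 0.0], [0.0, 0.0, -1.0]]
ft_force: [-0.0, -0.1, -1.5]
width: 0.0292
grip_force: 49.7
```

```bash
python3 - <<'E'
from m import *
go([.6065,.0163,.12])
for n in('side','top'): cv2.imwrite(f'pics/{n}12.png',r.snapshot(n))
v=cv2.imread('pics/side12.png').astype(int)
np.set_printoptions(linewidth=250,threshold=100000)
print(v[240:276,326:364:1,1])
E
python3 prof.py 12 .0625
```

```text
t 22.8 tcp [ 0.6309 -0.1023  0.0683] yaw 9.79 w 0.029202752135886734 F [-0.0443 -0.1032 -1.4859] gf 49.72403705120087
units [ 2.42  -0.078 -1.033] 
[[237 236 236 235 235 181 128 129 134 136 139 139 140 142 142 140 143 145 140 140 140 137 135 136 138 138 134 131 129 126 120 116 110 108 219 238 238 236]
 [236 236 235 234 235 213 150 130 135 137 138 139 141 141 139 143 143 142 138 141 140 137 135 136 138 136 133 131 130 126 122 114 107 144 226 238 237 237]
 [235 235 234 235 235 234 189 143 137 135 137 138 139 140 142 143 141 140 140 139 139 137 136 139 138 136 132 130 129 124 121 143 155 226 236 237 237 237]
 [235 235 234 235 235 234 234 189 139 154 144 135 138 143 142 142 140 145 144 144 145 138 137 139 137 134 132 131 123 120 110 218 236 236 235 236 236 236]
 [236 236 235 234 234 234 235 236 195 211 190 164 147 142 148 152 160 174 178 180 179 168 157 154 146 134 128 153 158 154 152 221 234 235 233 235 235 235]
 [236 236 235 235 234 235 236 237 238 238 237 228 175 162 185 192 212 219 220 223 222 221 209 201 184 162 153 219 233 233 233 232 233 234 235 235 235 235]
 [236 234 235 235 235 
[... 5128 characters left out ...]
4 133 128 123 107  93 107 122 134 144 145 142 115  92  76  62  58  55] F [17 14 12 11 10  9 11 13 14 14  8  4  3  2  1  1  4  6]
top -l G [ 65  69  81 125 155 154 149 143 132 115 122 148 167 179 183 183 182 183] F [ 5  5  6  9 12 12 13 15 16 13  8  3  1  0 -1 -3 -2 -1]
side back G [216 216 217 218 218 219 219 219 220 218 214 210 207 205 210 220 233 238] F [22 23 23 21 21 21 21 20 18 18 21 22 23 18 11  5  0 -2]
side bk-45 G [103 103 150 193 207 209 171 152 170 190 206 211 205 196 186 194 220 237] F [11 12 12 12  8  6 12 16 19 21 21 19 16 10  1  0  0 -1]
side -l G [ 98 100 118 142 172 191 198 188 170 154 138 119 109 115 127 172 215 236] F [13 13 14 16 19 21 22 24 25 21 17 10  4  0 -2 -3 -4 -2]
```

```bash
python3 - <<'E'
from m import *
np.set_printoptions(linewidth=220)
for k in(11,12):
    v=cv2.imread(f'pics/side{k}.png')[...,1].astype(int);print(k);print(np.c_[np.arange(250,275),v[250:275,338:350]].T)
S=np.array([.6072,.0167]);d=np.array([-.39,-.92])
b=np.array([345.2,249.4])-proj('side',[[*S,.0815]])[0];print('bias',b)
for r_,z in((.0165,.082),(.018,.0805),(.018,.065),(.0165,.065),(.018,.06),(.021,.06425),(.021,.06075),(.0265,.06425),(.0265,.06075)):
    print(r_,z,proj('side',[[*(S+d*r_),z]])[0]+b, 'along -l',proj('side',[[*(S-la*r_),z]])[0]+b,'-l-45',proj('side',[[*(S-(la+ax)*r_*.7071),z]])[0]+b)
E
```

```text
11
[[250 251 252 253 254 255 256 257 258 259 260 261 262 263 264 265 266 267 268 269 270 271 272 273 274]
 [220 219 212 186 149 128 111 102 112 136 193 217 207 157 109 136 173 228 131 132 131 131 137 133 141]
 [218 219 220 205 146 145 121 110 101 105 151 216 213 176  97 102 182 241 137 134 132 132 138 188 247]
 [217 217 218 215 191 162 135 119 100  99 139 216 217 194  95 109 159 211 225 135 135 137 138 161 233]
 [220 218 216 217 210 177 147 124 118 114 140 204 217 201 118 106 153 230 239 138 138 139 138 138 204]
 [221 219 218 218 212 190 157 129 126 122 130 176 217 209 162 104 130 217 242 147 143 138 132 138 204]
 [195 220 221 218 216 199 163 135 125 110 111 150 217 215 191 100 107 183 244 186 148 175 217 138 160]
 [148 207 220 221 218 208 170 134 127 117 115 141 205 218 202 119  98 160 235 196 148 159 179 138 125]
 [112 162 219 221 220 212 172 134 124 123 118 129 176 218 209 163  96 123 187 190 147 141 132 134  99]
 [111 159 218 219 220 213 172 135 121 111 111 112 142 203 214 195 119 105 130 158 145 171 234 234  79]
 [178 204 216 217 218 207 168 134 123 114 110 110 117 166 215 208 1
[... 1703 characters left out ...]
0.0805 [345.1454 256.3257] along -l [336.6858 253.2141] -l-45 [342.9955 256.1535]
0.018 0.065 [345.0504 262.9025] along -l [336.6888 259.7716] -l-45 [342.9254 262.7285]
0.0165 0.065 [345.0547 262.3498] along -l [337.3952 259.4861] -l-45 [343.1094 262.1908]
0.018 0.06 [345.02   264.9914] along -l [336.6897 261.8548] -l-45 [342.9029 264.817 ]
0.021 0.06425 [345.0371 264.3271] along -l [335.2741 260.6574] -l-45 [342.5527 264.1228]
0.021 0.06075 [345.0158 265.7905] along -l [335.2784 262.1162] -l-45 [342.5379 265.5858]
0.0265 0.06425 [345.021  266.3787] along -l [332.6702 261.7107] -l-45 [341.8703 266.1179]
0.0265 0.06075 [344.9996 267.8441] along -l [332.6811 263.1703] -l-45 [341.8571 267.5828]
```

The last numbers agree: groove edge, ring inner and outer edges and spindle all sit within about 1 mm of where they should be for a ring centred and level with the groove. The wrist feels only the weight of the pliers.

```bash
python3 -c "
from bench import r
print(r.job_done())"
```

```text
the job is handed in; nothing more can be done
None
```

The job is handed in at about 23 s of the 58 s allowed. The sleeve is seated upright in its own slot. The ring is spread on the squeezed pliers and held round the groove, central and at groove height to about 1 mm by camera; I couldn't measure its tilt directly. I didn't touch the tape rolls or the marker.

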